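Vent the vacuum hold, slide the wafer plate out to the gauge and hold it

TASK

Release the wafer plate's vacuum hold before moving the plate: turn the vent valve's lever from closed to the half-open rib on its dial (45 degrees) and leave it there. Then slide the plate by its grip bar straight out over the front edge of the loading stand, flat and without lifting it, until its front edge is level with the pointer of the gauge post, and finish while still holding it there, lying flat on the stand: it is then past its balance point and would tip over if let go. Do not touch the gauge, and leave the other things where they are.

Things in the scene. Friction and masses are not known exactly. Their poses are not given: they have to be found in the camera images.
- stand: Fixed aluminium loading stand, a small bench 200 (x) x 190 (y) x 90 mm high, with a plain flat top and open under the front. Origin: centre of its underside, on the table. Its +x axis is 'outward' (away from the robot, turned a little); the front edge is 100 mm from the origin along +x.
- stand_edge (a point): Middle of the top front edge of the stand, 90 mm above the table, axes as the stand's.
- plate: Loose black plate 220 (x) x 120 (y) x 10 mm; ring and copper wafer (100 mm across, top 16 mm above the underside) centred 50 mm in front of the origin; grip bar near its rear. 0.55 to 0.9 kg, balance point 13 mm in front of the origin. Origin: centre of the underside, +x to its front. Lies on the stand, front 25 to 45 mm out over the edge; 120 to 145 are wanted.
- plate_front (a point): Middle of the plate's front edge, at the height of the plate's top face (110 mm in front of the plate's origin, 10 mm above its underside).
- plate_bar (a point): Top centre of the grip bar: upright steel bar 14 mm thick (plate x), 60 mm long (plate y), standing 30 mm above the plate's top face; 85 mm behind the plate's origin, 195 mm behind its front edge, top 40 mm above the plate's underside. Pinch it from above across its 14 mm.
- gauge: Fixed gauge post, 45 x 45 mm foot and 12 mm rod 140 mm high, on the table beyond the stand's front edge, left (stand's +y) of the plate's path, 117 mm from the middle line. A flat blade points from it to the path. Origin: centre of underside; axes parallel to the stand's. A mark, not a stop: the plate passes about 25 mm beside the blade.
- gauge_tip (a point): End of the gauge's pointer blade (4 mm thick along x, pointing to -y), 108 mm above the table, 87 mm to the left of the plate's middle line; axes as the stand's. The plate's front edge must come to the same x as this point, measured along the stand's outward axis.
- valve: Fixed vent valve: grey block 75 x 75 x 60 mm, round dial on top, brass pipe stubs at +y and -y, left or right of the stand (the like block on the other side has a round pressure gauge, no lever). Origin: centre of underside. Dots on the dial mark closed (block's -x) and fully open (its -y); the short raised rib between them is half open.
- lever_grip (a point): On the lever's vertical turning axis (through the valve's origin), at the lever's top, 98 mm above the table; axes as the valve block's, not turning with the lever. The lever is a steel bar 12 mm wide, 76 to 98 mm above the table, long nose reaching 50 mm from the axis, tail 24 mm the other way. Pinch it across its 12 mm at the axis.
- lever (a joint): Angle of the vent lever in rad: 0 closed (nose along the valve block's -x axis), growing counter-clockwise seen from above to 1.571 fully open (nose along -y). Wanted 0.785. It starts at 0 to 0.2, turns stiffly (about 0.08 N m) and stays where it is left.
- bottle: Bystander: closed white plastic bottle, 56 mm across, 110 mm tall. Origin: centre of underside.
- objective: Bystander: steel microscope objective standing upright, 34 mm across, 48 mm tall. Origin: centre of underside.
- dish: Bystander: shallow glass dish 90 mm across, 18 mm tall. Origin: centre of underside.
- jar: Bystander: small amber glass jar with a black cap, 48 mm across, 55 mm tall. Origin: centre of underside.
- driver: Bystander: black-handled screwdriver 150 mm long, lying on the table.
- mouse: Bystander: white computer mouse 95 x 58 x 26 mm. Origin: centre of underside.
Mind the look-alikes: they are no part of the job. Leave any red look-alike of the valve alone. What is shaped like the gauge but pink is not meant.

How it is judged:
On the way, in this order (a step that is already met when the one before it is completed fails the run):
1. the vent lever is set to half open, 45 degrees (value of joint lever between 0.645 and 0.925 rad), for 0.2 s.
2. the plate has been slid out until its front edge is level with the gauge's pointer, lying flat and square on the stand (x of plate_front in the frame of gauge_tip between -0.007 and 0.007 m and y of plate in the frame of stand between -0.025 and 0.025 m and angle between the x axis of plate and the x axis of stand, either way round below 0.12 rad and angle between plate's own z axis and vertical below 0.05 rad), for 0.2 s.
At the end, for the whole second after the job is handed in: Lever at 0.785 rad within 0.14. Plate front edge level with the pointer within 7 mm along the outward axis; plate within 25 mm of the stand's middle line, square within 0.12 rad, level within 0.05 rad; held by the fingers (over 0.5 N) and resting on the stand (over 0.3 N) (all of step 1 and all of step 2 and contact force between the fingers and plate above 0.5 N and contact force between plate and stand above 0.3 N); the arm keeps its last pose, push and grip.
It fails at once if the plate is moved (over 12 mm) while the vent lever is still short of half open (distance of plate from where it was at the start of the episode above 0.012 m and value of joint lever below 0.6 rad).
It fails at once if the plate tips by more than 0.15 rad (angle between plate's own z axis and vertical above 0.15 rad).
It fails at once if the plate is lifted more than 15 mm off the stand (z of plate in the frame of stand above 0.105 m).
It fails at once if the gauge is touched (over 1 N) (contact force between anything else and gauge above 1 N).
It fails at once if a bystander is moved by more than 20 mm (distance of any of bottle, objective, dish, driver, mouse, jar from where it was at the start of the episode above 0.02 m).
It also fails if it takes over 51 s, if anything falls off the work surface, if the arm or the gripper's body presses on something with over 40 N, if the wrist force passes 120 N, or if a joint passes its speed limit or range.

ROBOT

A 7-joint arm with a two-finger parallel gripper is mounted at the origin on the work surface. World frame = base frame: x ahead of the robot, y to its left, z up, the work surface at z = 0. Lengths are in m, angles in rad, forces in N, time in s.
With the tool pointing down it reaches from about 0.4 to 0.85 m from the base axis. Payload 10.4 kg.
Tool frame: the origin (TCP) lies at the very end of the fingers, on their centre line; the grasp point (between the pads) lies 19 mm behind it; z points along the fingers, y is the line along which they close (so a half turn about z gives the same grasp; the last joint's range is limited). The gripper opens to 85 mm and grips with 20 to 120 N. Pads are 22 mm wide; open, the fingers measure 114 mm over their backs; the gripper's body (76 mm by 85 mm) begins 54 mm behind the grasp point. The pads swing forward as they close: fully open they stand 13 mm farther back than shut.
Start: joints at [1.132, 0.332, -0.065, 1.46, 0.022, 1.35, -0.088], TCP at [0.252, -0.572, 0.231] pointing down, gripper open.
Joint ranges: [-2.6, 2.6], [-0.5, 2.12], [-1.47, 1.34], [0.16, 2.42], [-1.27, 4.41], [0.06, 2.06], [-2.6, 2.6]. Speed limits (rad/s): [2.22, 2.22, 2.79, 2.79, 3.14, 3.14, 3.14].

INTERFACE

Orientations are given as a unit quaternion [x, y, z, w].
In Python, from workcell import manip, optics gives the robot as it stands.
- The arm moves only by the tool jog_arm, never from a script. Its arguments are lists of equal length, an entry for each row: "dr": the turn, a rotation vector about the tool's x, y, z normalised to -1 to 1, where 1 is 4 degrees, a list of three; "translation": the shift along the tool's x, y, z normalised to -1 to 1, where 1 is 0.025 m, a list of three; "jaw": the opening, from 0 (shut) to 1 (fully open). A call has 1 to 10 rows; each row shifts and turns the commanded pose from where the row before left it, along the tool's axes as they then stand; what a row does not reach is not made up. A row lasts 1/10 s, in which the tool goes at most 50 mm and 8.59 degrees, less where a joint would pass 70% of its speed; a pose out of reach is approached as far as the arm can. A call with a number of a shift or a turn outside -1 to 1 is refused whole. A call with a gripper value outside its range is refused whole. The fingers move at their own pace and stop on an object; "squeeze" is the grip in N (left out, the last holds). Time passes only in rows, so rows that do not move let the fingers close. It gives the time, the measured TCP pose, the force, the opening and the grip force at its end, in the units of the state.
- manip.get_obs(): the state, without advancing time (a new reading comes with each control period).
- optics.camera(name): name is "scene" or "top" or "wrist"; returns a dict with "color" (400x640x3 uint8, red, green, blue), "mtx" (3x3 intrinsics, pixels), "k1" (the pictures are not rectified: a ray, as slopes to the right and down, at radius r is drawn at 1 + k1 r^2 times it, then the intrinsics apply), "R" (3x3) and "t" (3): a world point X has camera coordinates R X + t. Camera axes: x right, y down, z forward; pixel columns grow to the right and rows downward; lengths in m; the calibration is good to about 2 mm. A picture is of the moment at which its call begins. There is no depth.
- manip.hand_in(): hands the job in; it is judged then, once.
The state is a dict: "clock": time; "joint_pos": joint angles; "joint_velocities": joint speeds; "tau": joint torques, N m; "position": TCP position; "ee_rot": TCP orientation; "ft_force": force on the tool from outside, world axes, zero at the start; "torque": the same for the moment, N m; "grip_width": opening from 0.0 (shut) to 1.0 (fully open); "grasp_force": force on a finger pad.
Only numpy, scipy, OpenCV 4.12 (cv2) and the standard library are available. Lean on these libraries where they do the work, as an engineer would, in place of code of your own. Each camera call takes 0.05 s, during which the arm holds its last target. There are 200 camera calls.

## Working session

There is one attempt and no reset: what is moved stays moved. The work goes in short steps, Python scripts to look and compute and a tool call to move; the robot and the scene stay as the last step left them, time stands still between calls to the robot, and variables do not carry over. Pictures are saved under pics/ and viewed, at most 10 in all, crops included, and the job is handed in when it is done.

Besides the shell and the picture viewer there is one more tool, called in YAML: its name, and indented under it one key for each argument. jog_arm: Moves the arm, as the interface text tells. Scaled input: -1 to 1 covers 0.025 m each way for a shift and 4 degrees each way for a turn. Its arguments: {"type":"object","properties":{"dr":{"type":"array","items":{"type":"array","items":{"type":"number"}}},"translation":{"type":"array","items":{"type":"array","items":{"type":"number"}}},"jaw":{"type":"array","items":{"type":"number"}},"squeeze":{"type":"number"}},"required":["dr","translation","jaw"]}

```bash
mkdir -p pics; cat > h.py <<'E'
import numpy as np, cv2, pickle
from workcell import manip, optics
def snap(n,f):
    c=optics.camera(n); cv2.imwrite(f'pics/{f}.png',c['color'][:,:,::-1]); pickle.dump(c,open(f'{f}.pkl','wb')); return c
def load(f): return pickle.load(open(f'{f}.pkl','rb'))
def dist(c): return np.array([c['k1'],0,0,0,0.])
def at(c,uv,z):
    s=cv2.undistortPoints(np.array([[uv]],float),np.array(c['mtx']),dist(c),None,None)[0,0]
    R=np.array(c['R']);t=np.array(c['t'])
    o=-R.T@t; d=R.T@np.array([s[0],s[1],1]); return o+d*(z-o[2])/d[2]
def proj(c,X):
    return cv2.projectPoints(np.array(X,float).reshape(-1,1,3),cv2.Rodrigues(np.array(c['R']))[0],np.array(c['t'],float),np.array(c['mtx']),dist(c))[0][:,0]
E
python3 - <<'E'
from h import *
a=snap('top','top0');b=snap('scene','scene0')
for c in(a,b):print(-np.array(c['R']).T@c['t'],c['k1'])
o=manip.get_obs();print({k:np.round(v,3).tolist() for k,v in o.items()})
E
```

```text
[ 0.38657118 -0.02567426  1.2797362 ] -0.10676233771089248
[1.24368685 0.50163944 0.76491763] -0.10008800581996
{'clock': 0.1, 'joint_pos': [1.132, 0.333, -0.065, 1.461, 0.022, 1.35, -0.089], 'joint_velocities': [0.001, -0.003, 0.001, -0.002, -0.002, 0.001, -0.0], 'tau': [0.002, -62.674, 0.05, -39.243, 0.016, 0.007, -0.0], 'position': [0.252, -0.571, 0.231], 'ee_rot': [0.978, 0.206, -0.0, -0.001], 'ft_force': [0.277, -0.134, -0.748], 'torque': [0.025, 0.01, -0.008], 'grasp_force': 0.0, 'grip_width': 1.008}
```

View pics/top0.png

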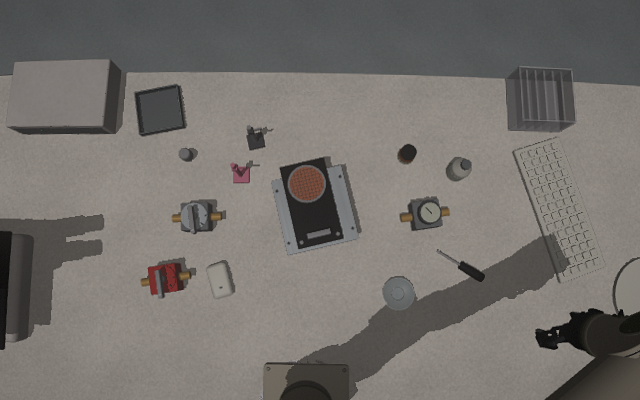

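View pics/scene0.png

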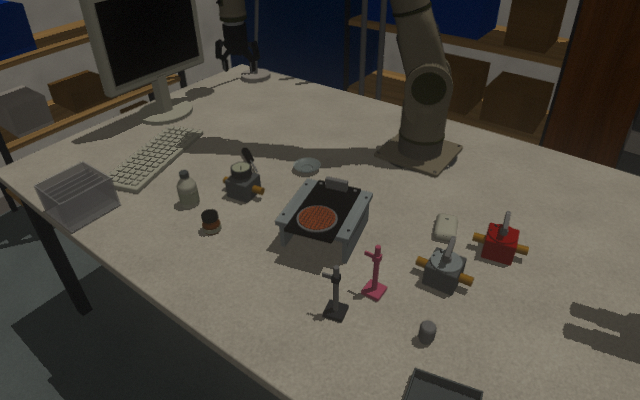

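The top view (+x up, +y left) shows these candidates:
- **Valve:** grey block with lever at (196,216). The red look-alike is at (165,279), and the round-gauge block at (428,212) has no lever.
- **Gauge:** dark grey at (257,137). The pink one at (241,172) is not meant.
- **Plate:** bar at (318,235), wafer at (307,184).

I choose the grey valve and the dark gauge, and check both in a close crop.

```bash
python3 - <<'E'
from h import *
i=cv2.imread('pics/top0.png')
a=cv2.resize(i[115:265,165:365],None,fx=4,fy=4,interpolation=cv2.INTER_CUBIC)
a=cv2.convertScaleAbs(a,alpha=1.5,beta=15)
cv2.imwrite('pics/crop0.png',a)
b=cv2.imread('pics/scene0.png')[150:330,270:490]
cv2.imwrite('pics/crop1.png',cv2.convertScaleAbs(cv2.resize(b,None,fx=3.3,fy=3.3,interpolation=cv2.INTER_CUBIC),alpha=1.8,beta=15))
E
```

```text
(no output)
```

View pics/crop0.png

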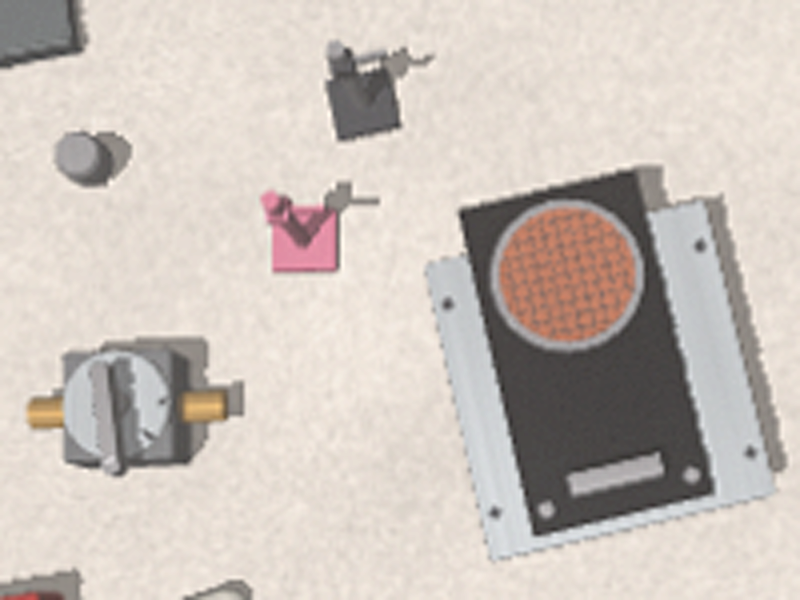

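View pics/crop1.png

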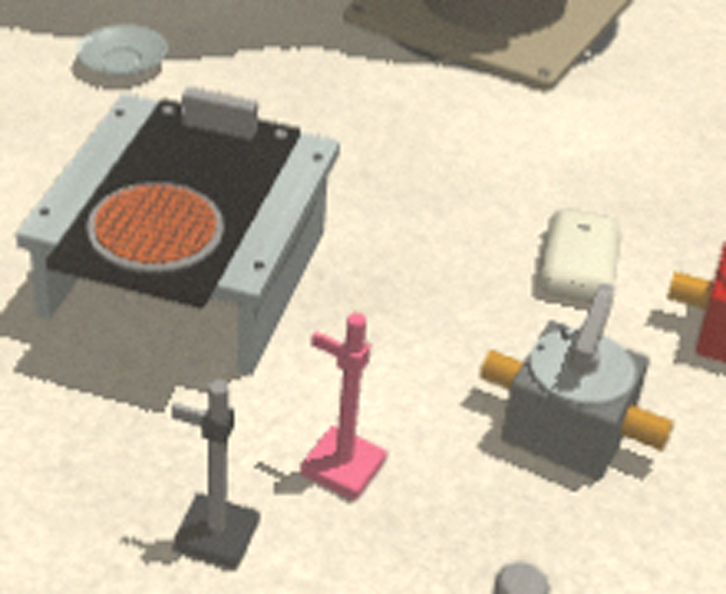

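Crops (4x, offset (165,115)): the grey lever is at crop (115,468)–(103,362), close to closed, with the rib at (148,436). The plate corners, bar (615,473), and dark gauge with blade tip near (383,54) all read clearly. Now I compute positions.

```bash
python3 - <<'E'
from h import *
c=load('top0'); s=load('scene0')
P=lambda u,v,z: at(c,((u+.5)/4-.5+165,(v+.5)/4-.5+115),z)
S=lambda u,v,z: at(s,((u+.5)/3.3-.5+270,(v+.5)/3.3-.5+150),z)
def show(n,pts):
    p=np.array(pts)[:,:2]; print(n,p.round(4).tolist(),'mean',p.mean(0).round(4)); return p
st=show('stand',[P(427,263,.09),P(712,197,.09),P(775,492,.09),P(492,558,.09)])
pl=show('plate',[P(460,211,.10),P(636,170,.10),P(714,492,.10),P(535,535,.10)])
for q in(st,pl): print([np.linalg.norm(q[i]-q[i-1]).round(4) for i in range(4)], [np.degrees(np.arctan2(*(a[::-1]))).round(2) for a in (q[0]-q[3],q[1]-q[2],-(q[1]-q[0])[::-1]*[1,-1],-(q[2]-q[3])[::-1]*[1,-1])])
show('bar',[P(615,475,.13),S(219,104,.13)])
show('gfoot',[P(328,85,.008),P(400,126,.008),P(340,140,.008),P(364,105,.008)])
show('rodtop',[P(336,48,.14),S(217,385,.14)])
show('tip',[P(383,54,.108),S(175,411,.108)])
show('valvetop',[P(64,353,.06),P(187,345,.06),P(190,460,.06),P(66,462,.06)])
show('lever nose,tail',[P(115,466,.098),P(102,364,.098),S(603,290,.098),S(588,340,.098)])
show('rib',[P(148,436,.063),P(116,405,.063)])
show('pipes',[P(28,412,.03),P(227,405,.03)])
E
```

```text
stand [[0.6027, 0.1001], [0.6499, -0.0869], [0.4558, -0.1293], [0.4105, 0.0528]] mean [ 0.5297 -0.0158]
plate [[0.6357, 0.0785], [0.6649, -0.0363], [0.4547, -0.0892], [0.4254, 0.025]] mean [ 0.5452 -0.0055]
[np.float64(0.1979), np.float64(0.1928), np.float64(0.1987), np.float64(0.1876)] [np.float64(13.83), np.float64(12.33), np.float64(14.17), np.float64(13.96)]
[np.float64(0.217), np.float64(0.1184), np.float64(0.2169), np.float64(0.1179)] [np.float64(14.27), np.float64(14.13), np.float64(14.28), np.float64(14.35)]
bar [[0.4626, -0.0256], [0.4693, -0.0224]] mean [ 0.4659 -0.024 ]
gfoot [[0.7457, 0.1836], [0.7162, 0.131], [0.7055, 0.1734], [0.7313, 0.1573]] mean [0.7247 0.1613]
rodtop [[0.7331, 0.1577], [0.7299, 0.1551]] mean [0.7315 0.1564]
tip [[0.739, 0.1316], [0.7372, 0.1289]] mean [0.7381 0.1303]
valvetop [[0.5432, 0.3474], [0.5499, 0.2636], [0.4725, 0.2581], [0.4696, 0.3421]] mean [0.5088 0.3028]
lever nose,tail [[0.4651, 0.2983], [0.5315, 0.3101], [0.4652, 0.2994], [0.5185, 0.3109]] mean [0.4951 0.3047]
rib [[0.4878, 0.2865], [0.5083, 0.3091]] mean [0.498  0.2978]
pipes [[0.5057, 0.3797], [0.5128, 0.2411]] mean [0.5092 0.3104]
```

jog_arm:
  dr:
    - [0,0,0.86]
    - [0,0,0.86]
    - [0,0,0.86]
    - [0,0,0.86]
    - [0,0,0]
    - [0,0,0]
    - [0,0,0]
    - [0,0,0]
    - [0,0,0]
    - [0,0,0]
  translation:
    - [0,0,0]
    - [0,0,0]
    - [0,0,0]
    - [0,0,0]
    - [0.8,-0.9,0]
    - [0.8,-0.9,0]
    - [0.8,-0.9,0]
    - [0.8,-0.9,0]
    - [0.8,-0.9,0]
    - [0.8,-0.9,0]
  jaw: [1,1,1,1,1,1,1,1,1,1]

```text
clock: 1.1
position: [0.3474, -0.4166, 0.231]
ee_rot: [0.996, 0.088, -0.0, -0.0]
ft_force: [0.8, -0.3, -0.6]
grip_width: 0.996
grasp_force: 0.0
```

jog_arm:
  dr:
    - [0,0,0]
    - [0,0,0]
    - [0,0,0]
    - [0,0,0]
    - [0,0,0]
    - [0,0,0]
    - [0,0,0]
    - [0,0,0]
    - [0,0,0]
    - [0,0,0]
  translation:
    - [0.8,-0.9,0]
    - [0.8,-0.9,0]
    - [0.8,-0.9,0]
    - [0.8,-0.9,0]
    - [0.8,-0.9,0]
    - [0.8,-0.9,0]
    - [0,-1,0]
    - [0,-1,0]
    - [0,-1,0]
    - [0,-1,0]
  jaw: [1,1,1,1,1,1,1,1,1,1]

```text
clock: 2.1
position: [0.4237, -0.1645, 0.231]
ee_rot: [0.996, 0.088, -0.0, -0.0]
ft_force: [0.2, -0.1, 0.4]
grip_width: 1.0
grasp_force: 0.0
```

jog_arm:
  dr:
    - [0,0,0]
    - [0,0,0]
    - [0,0,0]
    - [0,0,0]
    - [0,0,0]
    - [0,0,0]
    - [0,0,0]
    - [0,0,0]
    - [0,0,0]
    - [0,0,0]
  translation:
    - [0.5,-1,0]
    - [0.5,-1,0]
    - [0.5,-1,0]
    - [0.5,-1,0]
    - [0.5,-1,0]
    - [0.5,-1,0]
    - [0.5,-1,0]
    - [0.5,-1,0]
    - [0,0,0]
    - [0,0,0]
  jaw: [1,1,1,1,1,1,1,1,1,1]

```text
clock: 3.1
position: [0.4874, 0.0491, 0.2309]
ee_rot: [0.996, 0.088, -0.0, 0.0]
ft_force: [-0.1, 0.4, -1.0]
grip_width: 0.997
grasp_force: 0.0
```

jog_arm:
  dr:
    - [0,0,0]
    - [0,0,0]
    - [0,0,0]
    - [0,0,0]
    - [0,0,0]
    - [0,0,0]
    - [0,0,0]
    - [0,0,0]
    - [0,0,0]
    - [0,0,0]
  translation:
    - [0.27,-1,0]
    - [0.27,-1,0]
    - [0.27,-1,0]
    - [0.27,-1,0]
    - [0.27,-1,0]
    - [0.27,-1,0]
    - [0.27,-1,0]
    - [0.27,-1,0]
    - [0.27,-1,0]
    - [0.27,-1,0]
  jaw: [1,1,1,1,1,1,1,1,1,1]

```text
clock: 4.1
position: [0.5111, 0.3061, 0.2309]
ee_rot: [0.996, 0.087, -0.0, 0.001]
ft_force: [0.4, 0.3, 0.2]
grip_width: 1.0
grasp_force: 0.0
```

jog_arm:
  dr:
    - [0,0,0]
    - [0,0,0]
    - [0,0,0]
  translation:
    - [0,0,0.8]
    - [0,0,0.8]
    - [0,0,0]
  jaw: [1,1,1]

```text
clock: 4.4
position: [0.5098, 0.3045, 0.1884]
ee_rot: [0.996, 0.087, -0.002, 0.001]
ft_force: [0.3, 0.1, 0.4]
grip_width: 0.998
grasp_force: 0.0
```

```bash
python3 - <<'E'
from h import *
c=snap('wrist','w1');i=cv2.imread('pics/w1.png')
cv2.imwrite('pics/w1b.png',cv2.convertScaleAbs(i,alpha=1.4,beta=10))
o=manip.get_obs();print(o['position'],o['joint_pos'],-np.array(c['R']).T@c['t'])
E
```

```text
[0.51038866 0.30509129 0.19022123] [-0.02295455  0.38780482 -0.74785064  1.56694337  0.2705898   1.29641752
 -2.20483482] [0.58870687 0.31914862 0.3308813 ]
```

View pics/w1b.png

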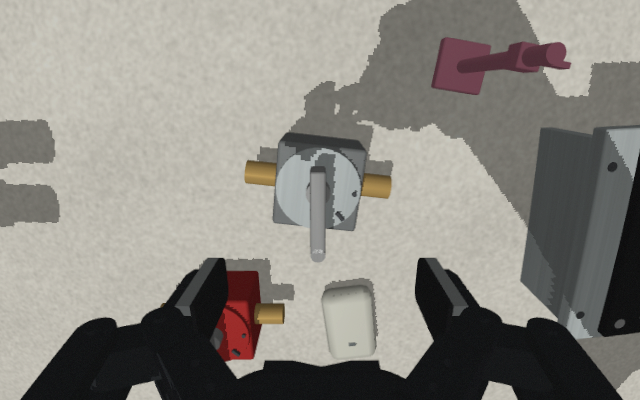

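The wrist view shows the grey lever nose at (318,256) and its tail at (317,168), with the rib at (340,216). The lever lies parallel to the tool x axis.

```bash
python3 - <<'E'
from h import *
c=load('w1')
A=lambda u,v,z: at(c,(u,v),z)[:2].round(4)
n,t=A(318,258,.098),A(317.5,168,.098)
d=(t-n);d/=np.linalg.norm(d);print(n,t,np.linalg.norm(t-n),np.degrees(np.arctan2(d[1],d[0])),'axis from nose',n+.05*d)
q=[A(282,135,.06),A(367,146,.06),A(357,230,.06),A(274,223,.06)]
print(q,np.mean(q,0)); print('pipes',A(246,172,.03),A(391,187,.03)); print('tips red',A(340,216,.063))
E
```

```text
[0.4622 0.299 ] [0.5342 0.3118] 0.07312892724496922 10.080597987542346 axis from nose [0.51142813 0.30775167]
[array([0.5476, 0.3439]), array([0.5508, 0.2734]), array([0.4754, 0.266 ]), array([0.4693, 0.3402])] [0.510775 0.305875]
pipes [0.503  0.3753] [0.5122 0.2373]
tips red [0.4872 0.284 ]
```

jog_arm:
  dr:
    - [0,0,0]
    - [0,0,0]
    - [0,0,0]
    - [0,0,0]
    - [0,0,0]
    - [0,0,0]
    - [0,0,0]
  translation:
    - [0.03,-0.07,0.9]
    - [0,0,0.9]
    - [0,0,0.9]
    - [0,0,0.9]
    - [0,0,0.6]
    - [0,0,0.4]
    - [0,0,0]
  jaw: [1,1,1,1,1,1,1]

```text
clock: 5.15
position: [0.5108, 0.3081, 0.0758]
ee_rot: [0.996, 0.087, -0.0, 0.0]
ft_force: [0.5, -0.6, 0.8]
grip_width: 1.001
grasp_force: 0.0
```

jog_arm:
  dr:
    - [0,0,0]
    - [0,0,0]
    - [0,0,0]
    - [0,0,0]
    - [0,0,0]
    - [0,0,0]
    - [0,0,0]
    - [0,0,0]
  translation:
    - [0,0,0]
    - [0,0,0]
    - [0,0,0]
    - [0,0,0]
    - [0,0,0]
    - [0,0,0]
    - [0,0,0]
    - [0,0,0]
  jaw: [0,0,0,0,0,0,0,0]
  squeeze: 50

```text
clock: 5.95
position: [0.5112, 0.3077, 0.0767]
ee_rot: [0.996, 0.087, 0.0, 0.001]
ft_force: [-0.9, -5.0, 6.3]
grip_width: 0.128
grasp_force: 50.4
```

jog_arm:
  dr:
    - [0,0,-0.75]
    - [0,0,-0.75]
    - [0,0,-0.75]
    - [0,0,-0.75]
    - [0,0,-0.75]
    - [0,0,-0.75]
    - [0,0,-0.75]
    - [0,0,-0.75]
    - [0,0,-0.75]
    - [0,0,-0.75]
  translation:
    - [0,0,0]
    - [0,0,0]
    - [0,0,0]
    - [0,0,0]
    - [0,0,0]
    - [0,0,0]
    - [0,0,0]
    - [0,0,0]
    - [0,0,0]
    - [0,0,0]
  jaw: [0,0,0,0,0,0,0,0,0,0]

```text
clock: 6.95
position: [0.5104, 0.3093, 0.0768]
ee_rot: [0.939, 0.344, -0.0, -0.0]
ft_force: [-3.1, -0.3, 3.5]
grip_width: 0.133
grasp_force: 50.2
```

jog_arm:
  dr:
    - [0,0,-0.75]
    - [0,0,-0.75]
    - [0,0,-0.75]
    - [0,0,0]
    - [0,0,0]
    - [0,0,0]
  translation:
    - [0,0,0]
    - [0,0,0]
    - [0,0,0]
    - [0,0,0]
    - [0,0,0]
    - [0,0,0]
  jaw: [0,0,0,0,0,0]

```text
clock: 7.55
position: [0.5101, 0.3097, 0.0768]
ee_rot: [0.91, 0.415, -0.0, -0.001]
ft_force: [-4.3, 0.7, 6.2]
grip_width: 0.128
grasp_force: 50.3
```

jog_arm:
  dr:
    - [0,0,0]
    - [0,0,0]
    - [0,0,0]
    - [0,0,0]
    - [0,0,0]
    - [0,0,0]
    - [0,0,0]
    - [0,0,0]
    - [0,0,0]
  translation:
    - [0,0,0]
    - [0,0,0]
    - [0,0,0]
    - [0,0,0]
    - [0,0,-0.8]
    - [0,0,-1]
    - [0,0,-1]
    - [0,0,-1]
    - [0,0,0]
  jaw: [1,1,1,1,1,1,1,1,1]

```text
clock: 8.45
position: [0.5122, 0.3098, 0.1748]
ee_rot: [0.91, 0.415, 0.003, -0.0]
ft_force: [-0.0, 0.3, 0.0]
grip_width: 0.998
grasp_force: 0.0
```

```bash
python3 - <<'E'
from h import *
c=snap('wrist','w2');i=cv2.imread('pics/w2.png')
cv2.imwrite('pics/w2b.png',cv2.convertScaleAbs(i,alpha=1.4,beta=10))
o=manip.get_obs();print(o['position'],o['joint_pos'],o['ee_rot'])
E
```

```text
[0.51158019 0.30916823 0.17279043] [ 0.0676976   0.4488193  -0.88595025  1.5800391   0.35938019  1.2815684
 -1.58729412] [9.09795289e-01 4.15054770e-01 1.43688167e-03 6.98145807e-05]
```

View pics/w2b.png

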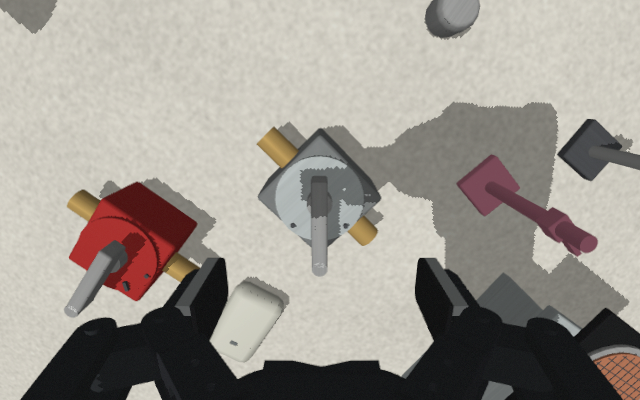

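The wrist view shows the lever nose at (320,270), midway between the dots at (293,226) and (346,226), so it is at 45°. Next is the bar.

jog_arm:
  dr:
    - [0,0,-0.98]
    - [0,0,-0.98]
    - [0,0,-0.98]
    - [0,0,-0.98]
    - [0,0,-0.98]
    - [0,0,-0.98]
    - [0,0,-0.98]
    - [0,0,-0.98]
    - [0,0,-0.98]
    - [0,0,-0.98]
  translation:
    - [0,0,-0.2]
    - [0,0,-0.2]
    - [0,0,-0.2]
    - [0,0,-0.2]
    - [0,0,0]
    - [0,0,0]
    - [0,0,0]
    - [0,0,0]
    - [0,0,0]
    - [0,0,0]
  jaw: [1,1,1,1,1,1,1,1,1,1]

```text
clock: 9.5
position: [0.5105, 0.3083, 0.19]
ee_rot: [0.717, 0.697, -0.001, -0.0]
ft_force: [0.7, -0.1, -1.0]
grip_width: 0.999
grasp_force: 0.0
```

jog_arm:
  dr:
    - [0,0,-0.98]
    - [0,0,-0.98]
    - [0,0,-0.98]
    - [0,0,-0.98]
    - [0,0,0]
    - [0,0,0]
    - [0,0,0]
    - [0,0,0]
    - [0,0,0]
    - [0,0,0]
  translation:
    - [0,0,0]
    - [0,0,0]
    - [0,0,0]
    - [0,0,0]
    - [-0.96,-0.4,0]
    - [-0.96,-0.4,0]
    - [-0.96,-0.4,0]
    - [-0.96,-0.4,0]
    - [-0.96,-0.4,0]
    - [-0.96,-0.4,0]
  jaw: [1,1,1,1,1,1,1,1,1,1]

```text
clock: 10.5
position: [0.4867, 0.1531, 0.1902]
ee_rot: [0.616, 0.788, -0.001, -0.0]
ft_force: [0.0, -0.6, 0.5]
grip_width: 0.996
grasp_force: 0.0
```

jog_arm:
  dr:
    - [0,0,0]
    - [0,0,0]
    - [0,0,0]
    - [0,0,0]
    - [0,0,0]
    - [0,0,0]
    - [0,0,0]
    - [0,0,0]
    - [0,0,0]
  translation:
    - [-0.96,-0.4,0]
    - [-0.96,-0.4,0]
    - [-0.96,-0.4,0]
    - [-0.96,-0.4,0]
    - [-0.96,-0.4,0]
    - [-0.96,-0.4,0]
    - [-0.96,-0.4,0]
    - [0,0,0]
    - [0,0,0]
  jaw: [1,1,1,1,1,1,1,1,1]

```text
clock: 11.4
position: [0.4595, -0.0258, 0.1907]
ee_rot: [0.617, 0.787, -0.0, -0.0]
ft_force: [0.2, 0.3, -0.3]
grip_width: 1.001
grasp_force: 0.0
```

```bash
python3 - <<'E'
from h import *
c=snap('wrist','w3');i=cv2.imread('pics/w3.png')
cv2.imwrite('pics/w3b.png',cv2.convertScaleAbs(i,alpha=1.4,beta=10))
o=manip.get_obs();q=o['ee_rot'];print(o['position'],o['joint_pos'],q,np.degrees(2*np.arctan2(q[1],q[0])))
E
```

```text
[ 0.45962365 -0.0249623   0.19086615] [ 1.0763074   0.09234089 -1.14582467  1.8859005   0.08926677  1.21930971
  0.14469047] [ 6.16014919e-01  7.87734433e-01 -4.66724072e-05 -2.84659602e-04] 103.94858993121898
```

View pics/w3b.png

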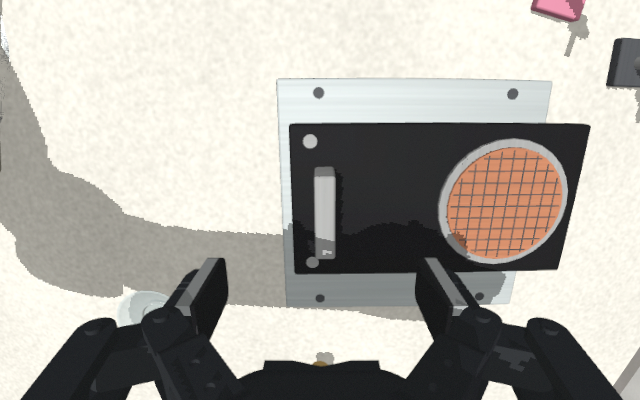

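The wrist view shows the bar top between (315,178) and (335,258). The plate corners are (290,125), (590,125), (557,270) and (296,273); the stand corners are (277,79), (551,82), (510,303) and (287,306).

```bash
python3 - <<'E'
from h import *
c=load('w3')
A=lambda u,v,z: at(c,(u,v),z)[:2]
b=np.array([A(315,178,.13),A(334,178,.13),A(336,258,.13),A(318,260,.13)])
p=np.array([A(290,125,.1),A(590,125,.1),A(557,270,.1),A(296,273,.1)])
s=np.array([A(277,79,.09),A(551,82,.09),A(510,303,.09),A(287,306,.09)])
an=lambda d:np.degrees(np.arctan2(d[1],d[0])).round(2)
for n,q in zip('bps',(b,p,s)):
  print(n,q.mean(0).round(4),[np.linalg.norm(q[i]-q[i-1]).round(4) for i in range(4)],an(q[1]-q[0]),an(q[2]-q[3]),an(q[0]-q[3]),an(q[1]-q[2]), ((q[1]+q[2])/2).round(4))
E
```

```text
b [ 0.4635 -0.0279] [np.float64(0.0588), np.float64(0.0121), np.float64(0.0573), np.float64(0.0126)] 13.85 20.95 105.53 105.93 [ 0.4694 -0.026 ]
p [ 0.5452 -0.0064] [np.float64(0.1176), np.float64(0.2172), np.float64(0.1192), np.float64(0.2173)] 14.41 13.99 104.53 104.54 [0.6505 0.0202]
s [ 0.5278 -0.0154] [np.float64(0.1878), np.float64(0.1972), np.float64(0.1873), np.float64(0.199)] 13.94 14.11 104.15 104.69 [0.6239 0.0086]
```

jog_arm:
  dr:
    - [0,0,0]
    - [0,0,0]
    - [0,0,0]
    - [0,0,0]
    - [0,0,0]
    - [0,0,0]
  translation:
    - [-0.09,0.12,0.8]
    - [0,0,0.8]
    - [0,0,0.8]
    - [0,0,0.6]
    - [0,0,0.43]
    - [0,0,0]
  jaw: [1,1,1,1,1,1]

```text
clock: 12.05
position: [0.4627, -0.0262, 0.1045]
ee_rot: [0.616, 0.788, -0.0, -0.001]
ft_force: [0.6, -0.0, -0.5]
grip_width: 0.997
grasp_force: 0.0
```

jog_arm:
  dr:
    - [0,0,0]
    - [0,0,0]
    - [0,0,0]
    - [0,0,0]
    - [0,0,0]
    - [0,0,0]
    - [0,0,0]
    - [0,0,0]
  translation:
    - [0,0,0]
    - [0,0,0]
    - [0,0,0]
    - [0,0,0]
    - [0,0,0]
    - [0,0,0]
    - [0,0,0]
    - [0,0,0]
  jaw: [0,0,0,0,0,0,0,0]
  squeeze: 50

```text
clock: 12.85
position: [0.4633, -0.0271, 0.1059]
ee_rot: [0.616, 0.788, -0.0, 0.0]
ft_force: [-2.9, -0.2, 6.6]
grip_width: 0.158
grasp_force: 50.1
```

jog_arm:
  dr:
    - [0,0,0]
    - [0,0,0]
    - [0,0,0]
    - [0,0,0]
    - [0,0,0]
    - [0,0,0]
    - [0,0,0]
    - [0,0,0]
    - [0,0,0]
    - [0,0,0]
  translation:
    - [0,0.2,0]
    - [0,0.2,0]
    - [0,0.2,0]
    - [0,0.2,0]
    - [0,0.2,0]
    - [0,0.2,0]
    - [0,0.2,0]
    - [0,0.2,0]
    - [0,0.2,0]
    - [0,0.2,0]
  jaw: [0,0,0,0,0,0,0,0,0,0]

```text
clock: 13.85
position: [0.5106, -0.0156, 0.1059]
ee_rot: [0.616, 0.787, -0.002, -0.001]
ft_force: [-13.8, -3.6, 17.2]
grip_width: 0.153
grasp_force: 51.5
```

jog_arm:
  dr:
    - [0,0,0]
    - [0,0,0]
    - [0,0,0]
    - [0,0,0]
    - [0,0,0]
    - [0,0,0]
    - [0,0,0]
    - [0,0,0]
    - [0,0,0]
    - [0,0,0]
  translation:
    - [0,0.2,0]
    - [0,0.2,0]
    - [0,0.2,0]
    - [0,0.2,0]
    - [0,0.2,0]
    - [0,0.2,0]
    - [0,0.2,0]
    - [0,0.2,0]
    - [0,0,0]
    - [0,0,0]
  jaw: [0,0,0,0,0,0,0,0,0,0]

```text
clock: 14.85
position: [0.5504, -0.0056, 0.1059]
ee_rot: [0.616, 0.788, -0.001, -0.0]
ft_force: [-5.1, -1.4, 8.8]
grip_width: 0.156
grasp_force: 50.4
```

```bash
python3 - <<'E'
from h import *
snap('wrist','w4');snap('top','t4');snap('scene','s4')
f=lambda n,a,b,c,d,k:cv2.convertScaleAbs(cv2.resize(cv2.imread(f'pics/{n}.png')[a:b,c:d],None,fx=k,fy=k,interpolation=cv2.INTER_CUBIC),alpha=1.6,beta=20)
t=f('t4',115,190,225,345,5)   # 600x375 
s=f('s4',185,230+0,270,390,5) # 600x225
cv2.imwrite('pics/c4.png',np.vstack([t,s]))
o=manip.get_obs();print(o['position'],o['ft_force'],o['torque'],o['clock'])
E
```

```text
[ 0.55034693 -0.00557108  0.10596129] [-5.45694525 -1.98626929  7.74661213] [-0.35126332  1.0884008  -0.06149312] 15.0
```

View pics/c4.png

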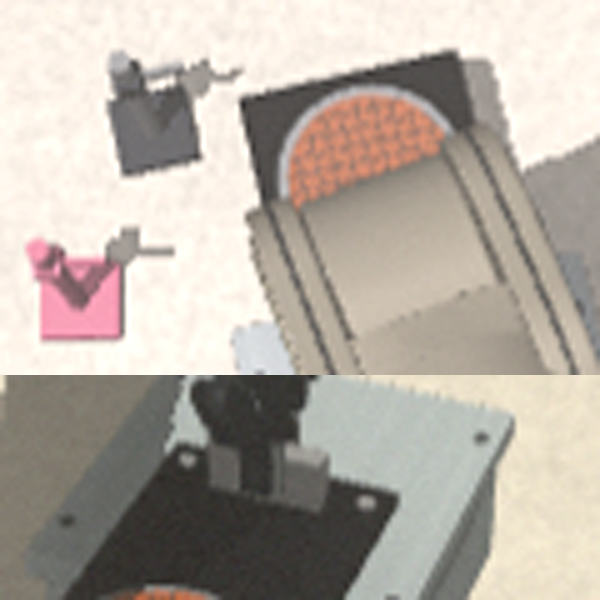

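View pics/w4.png

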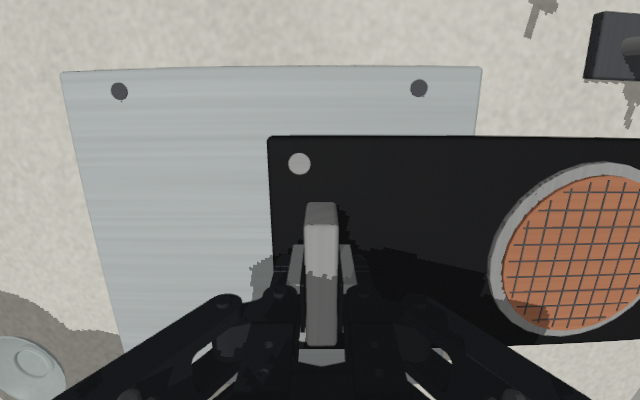

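```bash
python3 - <<'E'
from h import *
c=load('t4')
P=lambda u,v,z: at(c,((u+.5)/5-.5+225,(v+.5)/5-.5+115),z)[:2]
a=np.radians(14.1);ex=np.array([np.cos(a),np.sin(a)])
F=[P(240,98,.1),P(456,51,.1)];print('front',[f@ex for f in F],F,np.linalg.norm(F[0]-F[1]))
for n,p in dict(tip=P(184,67,.108),blade=P(150,73,.108),rod=P(117,60,.14),f1=P(108,103,.005),f2=P(201,157,.005),f3=P(124,176,.005)).items(): print(n,p@ex,p)
# gray profile across the front edge and the blade, and scene front/tip
g=cv2.cvtColor(cv2.imread('pics/t4.png'),cv2.COLOR_BGR2GRAY)
for x in (254,256,258,260,262): print(x,g[122:136,x])
for x in (280,290,300,310): print(x,g[122:142,x])
cv2.imwrite('pics/s4c.png',cv2.convertScaleAbs(cv2.resize(cv2.imread('pics/s4.png')[215:335,265:385],None,fx=5,fy=5,interpolation=cv2.INTER_CUBIC),alpha=1.8,beta=20))
E
```

```text
front [np.float64(0.7275662886320906), np.float64(0.7264304609303127)] [array([0.72514212, 0.09962951]), array([ 0.75259645, -0.01433318])] 0.11722301105327722
tip 0.7485178907625543 [0.73938849 0.12891522]
blade 0.7494932439429969 [0.73590527 0.14678617]
rod 0.7498365498361816 [0.7331002  0.15936285]
f1 0.7711739346733272 [0.74855445 0.1854234 ]
f2 0.7276552915318512 [0.71737799 0.13090514]
f3 0.7269620360824393 [0.70570526 0.17453053]
254 [145 142 138 137 142 144 133  98  83 101 100  54  53  50]
256 [140 142 144 144 144 139 118  89  80 134 128  51  56  58]
258 [147 145 142 140 138 128  95  75 106 133  76  37  42  44]
260 [142 144 143 141 135 117  92  56  72  75  45  41  44  44]
262 [141 140 141 142 142 147 134  83  87  88  84  68  56  52]
280 [140 139 141 141 143 142 140 137 137 142 115  41  36  37  39  38  39  37
  38  39]
290 [141 141 140 139 143 142 141 141 108  31  35  35  82 106  97  85  83  76
  77  78]
300 [141 141 138 139 145 125  60  33  33  39  80 103  93  82  77  78  84  77
  72  84]
310 [140 146 150 125  61  33  37  38  37  37  37  35  37  80 105  94  84  89
  82  82]
```

View pics/s4c.png

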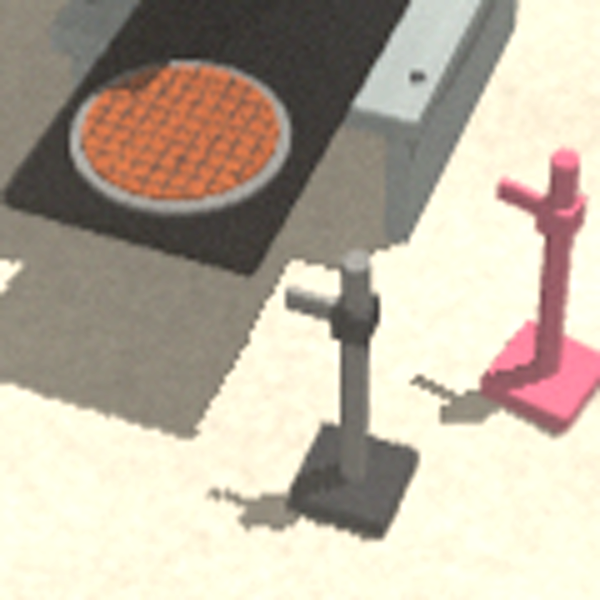

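```bash
python3 - <<'E'
from h import *
c=load('s4')
P=lambda u,v,z: at(c,((u+.5)/5-.5+265,(v+.5)/5-.5+215),z)[:2]
a=np.radians(14.1);ex=np.array([np.cos(a),np.sin(a)])
for n,p in dict(fb1=P(8,208,.09),fb2=P(250,275,.09),tip=P(289,298,.108),rod=P(355,258,.14),f1=P(290,500,.004),f2=P(380,536,.004),f3=P(418,454,.008),f4=P(325,425,.008)).items(): print(n,p@ex,p)
E
```

```text
fb1 0.725692345483298 [ 0.7518653  -0.01445219]
fb2 0.7242833437208328 [0.72244916 0.09687464]
tip 0.746632091284152 [0.73755251 0.12848366]
rod 0.7452170917661468 [0.72937211 0.15524286]
f1 0.7656385024721644 [0.75424084 0.14006288]
f2 0.7695393254278844 [0.74760874 0.18247863]
f3 0.7247273020893528 [0.70382042 0.17286117]
f4 0.7241584313493535 [0.71396429 0.1301416 ]
```

jog_arm:
  dr:
    - [0,0,0]
    - [0,0,0]
    - [0,0,0]
    - [0,0,0]
    - [0,0,0]
    - [0,0,0]
    - [0,0,0]
    - [0,0,0]
    - [0,0,0]
  translation:
    - [0,0.2,0]
    - [0,0.2,0]
    - [0,0.2,0]
    - [0,0.2,0]
    - [0,0.06,0]
    - [0,0,0]
    - [0,0,0]
    - [0,0,0]
    - [0,0,0]
  jaw: [0,0,0,0,0,0,0,0,0]

```text
clock: 15.9
position: [0.5707, -0.0005, 0.1061]
ee_rot: [0.616, 0.788, -0.001, -0.0]
ft_force: [-8.6, -2.3, 11.9]
grip_width: 0.157
grasp_force: 50.9
```

```bash
python3 - <<'E'
from h import *
c=snap('top','t5')
g=cv2.cvtColor(cv2.imread('pics/t5.png'),cv2.COLOR_BGR2GRAY).astype(float)
a=np.radians(14.1);ex=np.array([np.cos(a),np.sin(a)])
for x in (280,290,300,310):
  v=g[110:140,x]; k=np.where(v<88)[0][0]; r=110+k-1+(v[k-1]-88)/(v[k-1]-v[k])
  print(x,r,at(c,(x,r),.1)[:2]@ex)
o=manip.get_obs();print(o['position'],o['ft_force'],o['torque'],o['grasp_force'],o['clock'])
E
```

```text
280 124.62903225806451 0.7487229573005054
290 122.3763440860215 0.7486611258564262
300 120.30952380952381 0.7481231321232317
310 117.62295081967213 0.7492842293266823
[ 0.57071523 -0.00058052  0.10606697] [-8.41518146 -2.04970281 11.87851257] [-0.41258682  1.93811487 -0.0205952 ] 50.85444152355194 15.95
```

The plate front is at 0.7487 m along the outward axis and the pointer at about 0.749 m. The plate is level and gripped at 50 N, so I hand in.

```bash
python3 -c "
from workcell import manip
print(manip.hand_in())"
```

```text
the job is handed in; nothing more can be done
None
```

I set the vent lever to half open, slid the plate out until its front edge was within about 1 mm of the gauge pointer by my camera measurement, and handed it in at about 16 s still gripping it flat on the stand; the hand-in gave no verdict.

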